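# Fish the room key out of the gap behind the sill convector

### The arm

A 6-joint arm with a two-finger parallel gripper is mounted at the origin on the work surface. World frame = base frame: x ahead of the robot, y to its left, z up, the work surface at z = 0. Lengths are in m, angles in rad, forces in N, time in s.
With the tool pointing down it reaches from about 0.3 to 0.875 m from the base axis. Payload 4.2 kg.
Tool frame: the origin (TCP) lies at the centre of the arm's flange, where the gripper is bolted on; the fingertips stand 173 mm ahead of it and the grasp point (between the pads) lies 155 mm ahead of it; z points along the fingers, y is the line along which they close (so a half turn about z gives the same grasp; the last joint's range is limited). The gripper opens to 85 mm and grips with 20 to 120 N. Pads are 22 mm wide; open, the fingers measure 114 mm over their backs; the gripper's body (76 mm by 85 mm) begins 54 mm behind the grasp point. The pads swing forward as they close: fully open they stand 13 mm farther back than shut.
Start: joints at [1.248, 0.32, 1.565, -0, 1.257, -0.02], TCP at [0.171, 0.549, 0.405] pointing down, gripper open.
Joint ranges: [-3.11, 3.11], [-0.84, 2.01], [0.21, 2.61], [-1.34, 4.49], [0.05, 2.63], [-2.56, 2.56]. Speed limits (rad/s): [2.57, 2.57, 3.14, 3.14, 3.14, 3.14].

### API

Orientations are given as a unit quaternion [x, y, z, w].
In Python, from cell import readout, get_image, ctrl gives the robot as it stands.
- The arm moves only by the shell command python3 -m crank 'ROWS' [FORCE]. ROWS is JSON, a list of rows, each a list of 7 numbers: the turn, a rotation vector about the tool's x, y, z in rad, then the shift along the tool's x, y, z in m, then the opening, from -1 (shut) to 1 (fully open). A call has 1 to 12 rows; each row is the pose to reach, as a shift and turn from the pose commanded when the call began, along the tool's axes at that moment; what a row does not reach only later rows make up. A row lasts 1/12 s, in which the tool goes at most 41.7 mm and 7.16 degrees, less where a joint would pass 70% of its speed; a pose out of reach is approached as far as the arm can. A call with a gripper value outside its range is refused whole. The fingers move at their own pace and stop on an object; FORCE is the grip in N (left out, the last holds). Time passes only in rows, so rows that repeat a pose let the fingers close. It gives the time, the measured TCP pose, the force, the opening and the grip force at its end, in the units of the state.
- readout.observe(): the state, without advancing time (a new reading comes with each control period).
- get_image(name): name is "scene" or "top"; returns a dict with "color" (400x640x3 uint8, red, green, blue), "fx", "fy", "cx", "cy" (pixels), "position" and "attitude" of the camera in the world. Camera axes: x right, y down, z forward; pixel columns grow to the right and rows downward; lengths in m; the calibration is good to about 2 mm. A picture is of the moment at which its call begins. There is no depth.
- ctrl.finish_job(): hands the job in; it is judged then, once.
The state is a dict: "time": time; "joint_positions": joint angles; "qvel": joint speeds; "tau": joint torques, N m; "position": TCP position; "eef_rot": TCP orientation; "force": force on the tool from outside, world axes, zero at the start; "torque": the same for the moment, N m; "finger_gap": finger opening in m; "finger_force": force on a finger pad.
Only numpy, scipy, OpenCV 4.12 (cv2) and the standard library are available. Lean on these libraries where they do the work, as an engineer would, in place of code of your own. Each camera call takes 0.05 s, during which the arm holds its last target. There are 200 camera calls.

### The job

The room key has fallen into the narrow gap behind the little heater. Using only the yellow-handled hook and never the fingers on the key, work the hook's toe through the loop on the red fob by feel, without pressing hard on the key or the heater, lift it out, carry it over slowly and set it down gently in the blue dish. Then hang the hook back in its wooden stand and leave the other things alone.

Things in the scene. Friction and masses are not known exactly. Their poses are not given: they have to be found in the camera images.
- convector: Low sill heater, fixed, 80 mm tall, 300 mm long along its y. White casing 45 mm thick on its -x side, wooden board 18 mm thick on its +x side; between them a gap 20 mm wide (x -10 to +10 mm), open at the top, closed at both ends (y +-138 mm), floor 4 mm above the table. Origin: on the table, centre of the gap; z up.
- key: Room key, about 60 g: red fob block 40 x 16 x 26 mm (x, y, z), a brass wire loop on top at its middle, 38.5 mm tall in all; a thin key blade sticks out 22 mm low at the +x end. Origin: centre of the underside. It stands upright on the gap's floor, x along the gap, free to slide along it.
- hook: Telescopic hook, 140 g: yellow square handle 20 x 20 mm (z 6 to 60 mm) on a 30 x 30 x 6 mm collar, an 11 mm tube 60 mm long below it, from it a 6 mm rod bent at the bottom into a toe along +x, round end at x = 35 mm. The toe's underside is at z = -125 to -85 mm: how far the rod is drawn out is not measured (it is locked so). Origin: under the collar, on the rod axis.
- stand: Wooden stand, fixed, on a 100 x 110 x 12 mm base: two ledges 60 mm long, tops 145 mm above the table, with a 14 mm slot between them along its x, open at both ends, nothing below it down to the base. The hook hangs with its collar on the ledges, rod in the slot's middle, toe along the stand's +x. Origin: on the table under the slot's middle.
- key_loop (a point): Centre of the loop's opening, 30.2 mm above the fob's underside. The 4 mm wire stands in the fob's y-z plane, so it is threaded along x. The opening is 8 mm wide (y) and 8.5 mm high (z), its lower edge being the flat top of the fob. Axes as the key's.
- dish: Blue dish, rectangular, 150 x 130 mm (x, y), 24 mm high, walls and floor 5 mm thick, loose, 600 g. Origin: centre of its underside.
- bottle: Glass bottle, 240 mm tall, 76 mm wide, bystander; origin under its centre.
- mug: White mug, 75 mm tall, 84 mm wide, bystander; origin under its centre.
- tin: White flat round tin, 62 mm wide, 34 mm tall, bystander; origin under its centre.
- tin2: Green flat round tin, 62 mm wide, 34 mm tall, bystander; origin under its centre.
There are look-alikes about, which are no part of the job. What is shaped like the stand but turquoise is not meant.

How it is judged:
On the way, in this order (a step that is already met when the one before it is completed fails the run):
1. the key hangs on the hook, clear above the heater (height (world z) of key above 0.085 m and contact force between hook and key above 0.1 N), for 0.2 s.
2. the key stands or lies in the dish, on its floor (x of key in the frame of dish between -0.07 and 0.07 m and y of key in the frame of dish between -0.06 and 0.06 m and z of key in the frame of dish below 0.03 m and contact force between key and dish above 0.1 N), for 0.2 s.
At the end, for the whole second after the job is handed in: The key is at rest on the floor of the dish (its origin inside the walls and less than 30 mm above the dish's underside) and the hook hangs at rest in the stand: collar on the ledges (origin 140 to 150 mm above the stand's), within 20 mm of the slot's middle, upright within 0.1 rad (x of key in the frame of dish between -0.07 and 0.07 m and y of key in the frame of dish between -0.06 and 0.06 m and z of key in the frame of dish below 0.03 m and linear speed of each of key, hook below 0.02 m/s and horizontal distance between hook and stand below 0.02 m and z of hook in the frame of stand between 0.14 and 0.15 m and angle between hook's own z axis and vertical below 0.1 rad); the robot touches nothing.
It fails at once if the fingers or the arm touch the key (contact force between any of the fingers, the arm and key above 0.3 N).
It fails at once if the hook presses the key with more than 12 N (contact force between hook and key above 12 N).
It fails at once if the hook presses the heater with more than 15 N (contact force between hook and convector above 15 N).
It fails at once if the key is dropped or swung about (moves faster than 0.8 m/s) (linear speed of key above 0.8 m/s).
It fails at once if the dish or a bystander is moved more than 30 mm (distance of any of bottle, mug, tin, tin2, dish from where it was at the start of the episode above 0.03 m).
It also fails if it takes over 72 s, if anything falls off the work surface, if the arm or the gripper's body presses on something with over 40 N, if the wrist force passes 120 N, or if a joint passes its speed limit or range.

## Working session

There is one attempt and no reset: what is moved stays moved. The work goes in short steps, Python scripts to look and compute and a shell command to move; the robot and the scene stay as the last step left them, time stands still between calls to the robot, and variables do not carry over. Pictures are saved under pics/ and viewed, at most 10 in all, crops included, and the job is handed in when it is done.

```bash
ls; mkdir -p pics
python3 - <<'E'
from cell import readout,get_image
import cv2,pickle
s=readout.observe();print({k:s[k] for k in('time','position','eef_rot','force','finger_gap')})
d={}
for n in("scene","top"):
    g=get_image(n);d[n]=g
    cv2.imwrite(f"pics/{n}0.png",g["color"][:,:,::-1])
    print(n,g["fx"],g["fy"],g["cx"],g["cy"],g["position"],g["attitude"])
pickle.dump(d,open("im0.pkl","wb"))
E
```

```text
pics
{'time': 0.0, 'position': array([0.17141807, 0.54867955, 0.40387498]), 'eef_rot': array([ 1.50835048e-01,  9.88558547e-01, -8.73231198e-04, -1.60359185e-04]), 'force': array([ 0.04279067, -0.12688888,  0.25934443]), 'finger_gap': 0.08551206744943514}
scene 498.2159224127516 498.2159224127516 318.32085186921216 200.06277013387097 [ 1.34873999 -0.28524137  0.95837477] [ 0.74887792  0.53924663 -0.23235322 -0.30725709]
top 413.4182968086827 413.4182968086827 317.0478340752768 192.92801863993617 [ 0.4391764  -0.0011477   1.08756238] [ 0.71263055 -0.70070438  0.02503703 -0.02332844]
```

View pics/scene0.png

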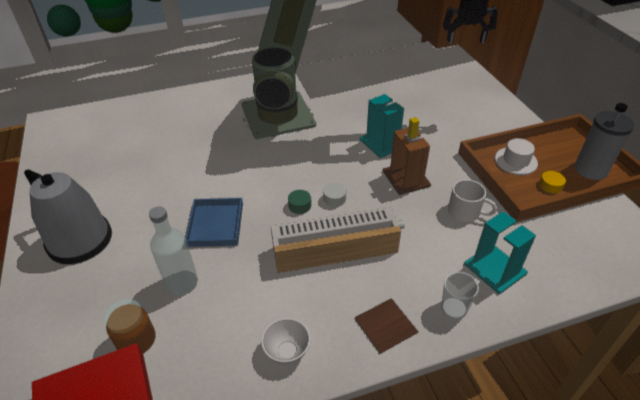

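View pics/top0.png

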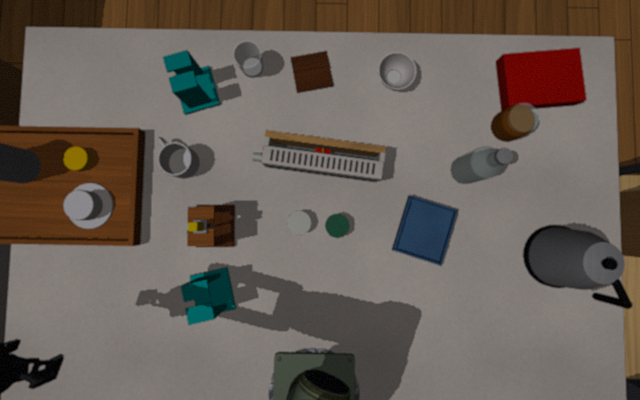

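The scene view shows the wooden stand with the yellow handle at (413,128), the heater at (335,240), the blue dish at (215,222), tins at (300,201) and (334,194), and turquoise stands at (383,125) and (503,255). In the top view the wooden stand is at (212,227), red shows in the gap at (322,150), and the dish is at (426,229).

Candidates (top pixels):
- **Stand:** wooden (212,227) is the one; turquoise (208,295) and (190,85) are look-alikes.
- **Yellow handle:** (197,227) on the wooden stand is the one; the yellow cup (75,158) is not.
- **Key:** red in the gap (322,150) is the one; the red box (540,75) is not.
- **Dish:** blue rectangular (426,229).

Next I'll take a close crop and measurements.

```bash
cat > h.py <<'E'
import numpy as np,cv2
from scipy.spatial.transform import Rotation as R
def ray(g,u,v):
    d=R.from_quat(g["attitude"]).apply([(u-g["cx"])/g["fx"],(v-g["cy"])/g["fy"],1.]);return np.array(g["position"]),d
def onz(g,u,v,z):
    p,d=ray(g,u,v);return p+d*(z-p[2])/d[2]
def proj(g,X):
    c=R.from_quat(g["attitude"]).inv().apply(np.array(X)-g["position"]);return c[...,:2]/c[...,2:]*[g["fx"],g["fy"]]+[g["cx"],g["cy"]]
def tri(g1,p1,g2,p2):
    a,d=ray(g1,*p1);b,e=ray(g2,*p2);d/=np.linalg.norm(d);e/=np.linalg.norm(e)
    t=np.linalg.lstsq(np.c_[d,-e],b-a,rcond=None)[0];P,Q=a+t[0]*d,b+t[1]*e
    return (P+Q)/2,np.linalg.norm(P-Q)
def mask(g,lo,hi,box):
    h=cv2.cvtColor(g["color"],cv2.COLOR_RGB2HSV);m=cv2.inRange(h,np.array(lo),np.array(hi))
    z=np.zeros_like(m);x0,y0,x1,y1=box;z[y0:y1,x0:x1]=m[y0:y1,x0:x1];return z
def cent(m):
    v,u=np.nonzero(m);return (u.mean(),v.mean(),len(u),u.min(),u.max(),v.min(),v.max()) if len(u) else None
E
python3 - <<'E'
import pickle;from h import *
d=pickle.load(open("im0.pkl","rb"));T,S=d["top"],d["scene"]
Y=((20,120,90),(35,255,255));RD=((0,150,60),(8,255,255));B=((100,80,40),(120,255,255))
for n,g,b in(("top",T,(180,205,250,255)),("scene",S,(395,105,430,150))):print(n,"yellow",cent(mask(g,*Y,b)))
for n,g,b in(("top",T,(290,135,360,165)),("scene",S,(270,200,405,270))):print(n,"red",cent(mask(g,*RD,b)))
m=mask(T,*B,(385,190,465,270));c=max(cv2.findContours(m,0,1)[0],key=cv2.contourArea);r=cv2.minAreaRect(c)
print("dish",r,[onz(T,*p,.024).round(3) for p in cv2.boxPoints(r)],onz(T,*r[0],.024))
c1=cv2.resize(T["color"][190:260,175:255],None,fx=5,fy=5,interpolation=2)
c2=cv2.resize(T["color"][120:190,245:400],None,fx=5,fy=5,interpolation=2)
c3=cv2.resize(S["color"][110:200,375:440],None,fx=3.5,fy=3.5,interpolation=2)
o=np.zeros((600,780,3),np.uint8)
c2=cv2.resize(c2,(620,280));o[:280,:620]=c2
c1=c1[:310];o[285:595,:400]=c1
c3=c3[:310];o[285:285+c3.shape[0],410:410+c3.shape[1]]=c3
cv2.imwrite("pics/crop1.png",o[:,:,::-1])
E
```

```text
top yellow (np.float64(192.175), np.float64(226.3), 80, np.int64(188), np.int64(196), np.int64(222), np.int64(231))
scene yellow (np.float64(414.3492063492063), np.float64(126.82539682539682), 126, np.int64(410), np.int64(418), np.int64(117), np.int64(137))
top red (np.float64(322.7), np.float64(150.12), 50, np.int64(315), np.int64(330), np.int64(148), np.int64(153))
scene red None
dish ((424.9455871582031, 229.67909240722656), (51.036468505859375, 57.48362350463867), 16.927513122558594) [array([ 0.37 , -0.198,  0.024]), array([ 0.511, -0.24 ,  0.024]), array([ 0.475, -0.366,  0.024]), array([ 0.334, -0.322,  0.024])] [ 0.42229383 -0.28141478  0.024     ]
```

View pics/crop1.png

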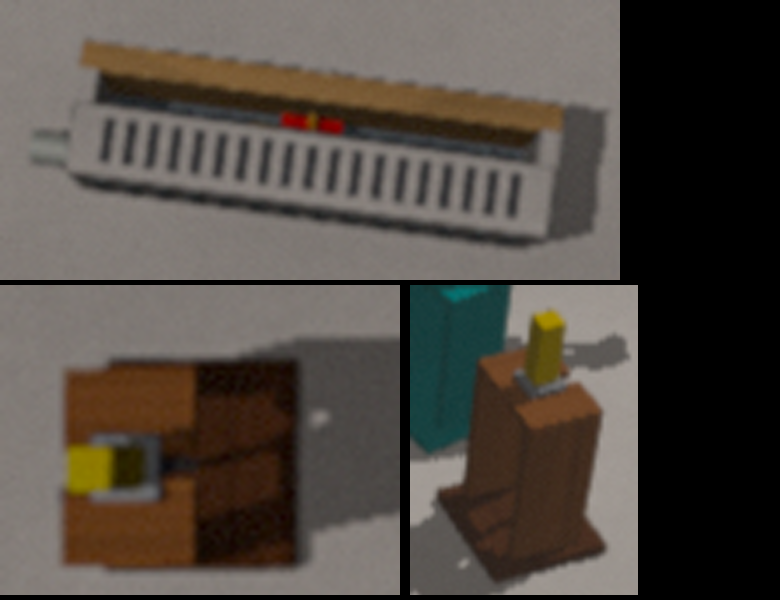

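Run:
```python
import pickle;from h import *
d=pickle.load(open("im0.pkl","rb"));T,S=d["top"],d["scene"]
print("handle top",onz(T,192.2,226.3,.205),"tri",tri(T,(192.2,226.3),S,(414.3,119.5)))
print("collar",onz(T,200.2,226.5,.151),"ledge c",onz(T,201,226.5,.145))
for p in((188,207),(214,207),(188,246),(214,246)):print("ledge",p,onz(T,*p,.145).round(4))
for n,p,z in(("board out L",(266.2,130),.08),("board out R",(385.5,145.7),.08),("loop",(323,150.3),.0345),("loopTop",(323,150.3),.0425)):print(n,onz(T,*p,z).round(4))
# board bright mask
for v0,lo,hi in(("board",(10,70,120),(22,255,255)),):
    m=mask(T,lo,hi,(258,125,395,165));c=max(cv2.findContours(m,0,1)[0],key=cv2.contourArea);r=cv2.minAreaRect(c)
    P=np.array([onz(T,*p,.08) for p in cv2.boxPoints(r)]);print(r,P.round(4),[np.linalg.norm(P[i]-P[i-1]).round(4) for i in range(4)],P.mean(0))
m=mask(T,(0,150,60),(8,255,255),(290,135,360,165));print("red",cv2.minAreaRect(np.argwhere(m)[:,::-1].astype(np.int32)))
f=lambda a:cv2.convertScaleAbs(a,alpha=3.0)
c1=cv2.resize(f(T["color"][200:255,180:245]),(390,330),interpolation=2);c3=cv2.resize(f(S["color"][125:200,380:435]),(400,545),interpolation=2)
o=np.zeros((560,800,3),np.uint8);o[:330,:390]=c1;o[:545,395:795]=c3;cv2.imwrite("pics/crop2.png",o[:,:,::-1])
```

```text
handle top [0.42404913 0.26143829 0.205     ] tri (array([0.42411361, 0.26121767, 0.20620081]), np.float64(0.0002766815713040483))
collar [0.42297579 0.25945647 0.151     ] ledge c [0.42290237 0.25931119 0.145     ]
ledge (188, 207) [0.4667 0.2905 0.145 ]
ledge (214, 207) [0.4677 0.2313 0.145 ]
ledge (188, 246) [0.3784 0.2871 0.145 ]
ledge (214, 246) [0.3794 0.2283 0.145 ]
board out L [0.6617 0.1251 0.08  ]
board out R [ 0.6277 -0.1696  0.08  ]
loop [ 0.6215 -0.0165  0.0345]
loopTop [ 0.6201 -0.0164  0.0425]
((312.11541748046875, 139.16880798339844), (64.7671890258789, 6.135549068450928), 7.907163143157959) [[ 0.643   0.0915  0.08  ]
 [ 0.6582  0.0898  0.08  ]
 [ 0.6387 -0.0688  0.08  ]
 [ 0.6235 -0.0669  0.08  ]] [np.float64(0.1596), np.float64(0.0153), np.float64(0.1598), np.float64(0.0153)] [0.64082875 0.01141907 0.08      ]
red ((322.4085693359375, 150.3231658935547), (15.23955249786377, 4.085967063903809), 6.340191841125488)
```

View pics/crop2.png

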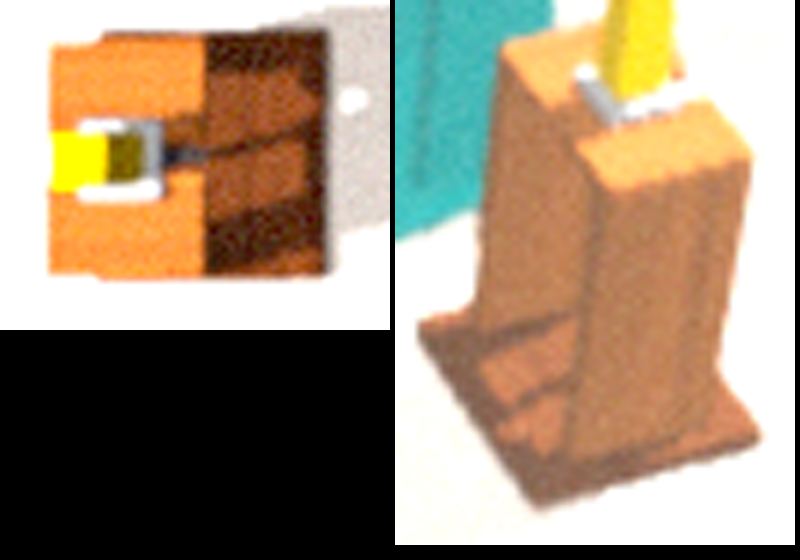

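The handle is seen as yellow on the wooden stand. No toe shows on the -y side in either view, so the toe should point along world +y. Next I'll move over the handle with the fingers closing across the slot.

```bash
cat >> h.py <<'E'
def delta(pos,yaw_y,s=None,tilt=None):
    "tool delta row to TCP pos, tool z down, tool y at world yaw yaw_y (deg)"
    from cell import readout
    s=s or readout.observe();Rc=R.from_quat(s["eef_rot"]);a=np.radians(yaw_y)
    y=np.array([np.cos(a),np.sin(a),0]);z=np.array([0,0,-1.]);Rt=R.from_matrix(np.c_[np.cross(y,z),y,z])
    if tilt is not None: Rt=R.from_rotvec(tilt)*Rt
    return np.r_[(Rc.inv()*Rt).as_rotvec(),Rc.inv().apply(np.array(pos)-s["position"])].round(4)
def st():
    from cell import readout
    s=readout.observe();M=R.from_quat(s["eef_rot"]).as_matrix()
    print("t",round(s["time"],2),"p",s["position"].round(4),"yawy",np.degrees(np.arctan2(M[1,1],M[0,1])).round(2),"z",M[:,2].round(4),"F",s["force"].round(2),"M",s["torque"].round(2),"gap",round(s["finger_gap"],4),"ff",np.round(s["finger_force"],1),"j",np.round(s["joint_positions"],2));return s
E
python3 -c "
from h import *;print(delta((.4235,.2605,.40),1.5))"
```

```text
[-1.4000e-03  9.0000e-04  1.2418e+00 -3.2660e-01 -1.9990e-01  4.3000e-03]
```

```bash
python3 -m crank '[[-0.0014,0.0009,1.2418,-0.3266,-0.1999,0.004,1],[-0.0014,0.0009,1.2418,-0.3266,-0.1999,0.004,1],[-0.0014,0.0009,1.2418,-0.3266,-0.1999,0.004,1],[-0.0014,0.0009,1.2418,-0.3266,-0.1999,0.004,1],[-0.0014,0.0009,1.2418,-0.3266,-0.1999,0.004,1],[-0.0014,0.0009,1.2418,-0.3266,-0.1999,0.004,1],[-0.0014,0.0009,1.2418,-0.3266,-0.1999,0.004,1],[-0.0014,0.0009,1.2418,-0.3266,-0.1999,0.004,1],[-0.0014,0.0009,1.2418,-0.3266,-0.1999,0.004,1],[-0.0014,0.0009,1.2418,-0.3266,-0.1999,0.004,1],[-0.0014,0.0009,1.2418,-0.3266,-0.1999,0.004,1],[-0.0014,0.0009,1.2418,-0.3266,-0.1999,0.004,1]]' ; python3 -c "
from h import *;st();print(delta((.4235,.2605,.342),1.5))"
```

```text
time: 1.1
position: [0.4236, 0.2603, 0.4003]
eef_rot: [0.697, 0.717, 0.0, -0.001]
force: [0.0, 0.3, 0.8]
finger_gap: 0.0856
finger_force: 0.0
t 1.1 p [0.4236 0.2603 0.4003] yawy 1.57 z [-7.0e-04  1.6e-03 -1.0e+00] F [0.05 0.25 0.8 ] M [0.01 0.03 0.05] gap 0.0856 ff 0.0 j [0.53 0.2  1.74 0.   1.2  0.5 ]
[-0.0007 -0.0016  0.0013  0.0001 -0.0001  0.0583]
```

```bash
python3 -m crank '[[0,0,0,0,0,0.02,1],[0,0,0,0,0,0.04,1],[0,0,0,0,0,0.058,1],[0,0,0,0,0,0.058,1],[0,0,0,0,0,0.058,-0.4],[0,0,0,0,0,0.058,-0.7],[0,0,0,0,0,0.058,-1],[0,0,0,0,0,0.058,-1],[0,0,0,0,0,0.058,-1],[0,0,0,0,0,0.058,-1],[0,0,0,0,0,0.058,-1],[0,0,0,0,0,0.058,-1]]' 70; python3 -c "
from h import *;st()"
```

```text
time: 2.1
position: [0.4237, 0.2608, 0.3436]
eef_rot: [0.698, 0.716, 0.002, -0.0]
force: [-1.5, -0.3, 5.7]
finger_gap: 0.019
finger_force: 69.0
t 2.1 p [0.4237 0.2608 0.3436] yawy 1.49 z [ 0.0016  0.0026 -1.    ] F [-1.48 -0.29  5.67] M [0.   0.2  0.06] gap 0.019 ff 69.0 j [0.53 0.25 1.83 0.   1.06 0.5 ]
```

```bash
python3 -m crank '[[0,0,0,0,0,-0.02,-1],[0,0,0,0,0,-0.04,-1],[0,0,0,0,0,-0.07,-1],[0,0,0,0,0,-0.1,-1],[0,0,0,0,0,-0.13,-1],[0,0,0,0,0,-0.155,-1],[0,0,0,0,0,-0.155,-1],[0,0,0,0,0,-0.155,-1]]'
python3 - <<'E'
from h import *;from cell import get_image;import pickle
s=st();d={n:get_image(n) for n in("scene","top")};pickle.dump((s,d),open("im1.pkl","wb"))
S,T=d["scene"],d["top"];p=np.array(s["position"])
b=p-[0,0,.155+.04+.08];u,v=proj(S,b).astype(int);ut,vt=proj(T,b).astype(int);print(u,v,ut,vt)
a=lambda i,u,v,h:cv2.resize(cv2.convertScaleAbs(i[max(0,v-h):v+h,u-h:u+h],alpha=2),(400,400),interpolation=2)
cv2.imwrite("pics/c3.png",np.hstack([a(S["color"],u,v,45),a(T["color"],ut,vt,45)])[:,:,::-1])
E
```

```text
time: 2.77
position: [0.4235, 0.2604, 0.4984]
eef_rot: [0.698, 0.716, 0.002, 0.0]
force: [0.2, 0.5, -1.5]
finger_gap: 0.0192
finger_force: 69.2
t 2.77 p [0.4235 0.2604 0.4984] yawy 1.49 z [ 0.0025  0.0026 -1.    ] F [ 0.16  0.48 -1.47] M [-0.05  0.01  0.02] gap 0.0192 ff 69.2 j [0.53 0.15 1.56 0.   1.43 0.5 ]
414 113 190 226
```

View pics/c3.png

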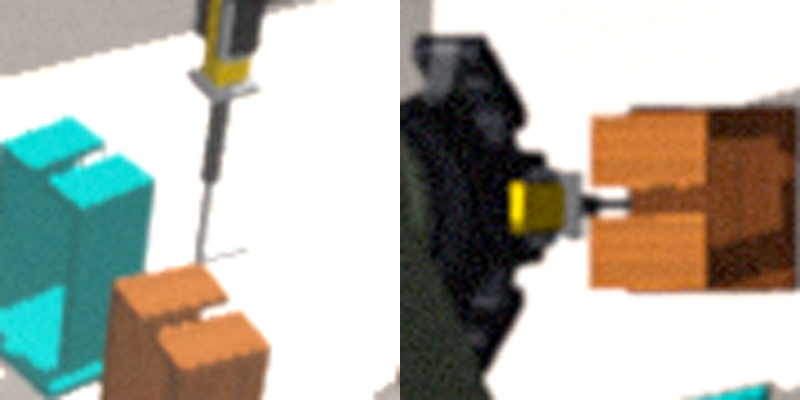

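The left half shows the hook lifted clear, with the bend at scene pixel (414,127), the toe end at (425,124), so the toe is toward +y, and the collar at (419,89). The right half shows the stand empty.

Run:
```python
from h import *;import pickle
s,d=pickle.load(open("im1.pkl","rb"));S=d["scene"]
x,y,z=s["position"]
for k in(.33,.325,.30,.29,.22,.21,.20,.19,.18,.17): print(k,"axis",proj(S,[x,y,k]).round(1),"toe end",proj(S,[x,y+.035,k]).round(1))
# toe profile: column-wise darkness
g=cv2.cvtColor(S["color"],cv2.COLOR_RGB2GRAY).astype(int)
print(g[118:133,410:428])
from scipy.spatial.transform import Rotation as R
print(delta((.617-.5*.1187,-.0165-.07-.0,.40),-6.8,s))
```

```text
0.33 axis [420.   76.5] toe end [433.3  73.9]
0.325 axis [419.7  78.4] toe end [433.   75.8]
0.3 axis [418.4  87.5] toe end [431.5  84.9]
0.29 axis [417.9  91.1] toe end [430.9  88.4]
0.22 axis [414.5 115. ] toe end [427.  112.3]
0.21 axis [414.  118.2] toe end [426.5 115.6]
0.2 axis [413.6 121.4] toe end [425.9 118.8]
0.19 axis [413.1 124.6] toe end [425.4 122. ]
0.18 axis [412.7 127.8] toe end [424.9 125.1]
0.17 axis [412.2 130.9] toe end [424.4 128.2]
[[156 155 149 120  78  95 141 154 156 156 157 155 155 155 155 156 153 154]
 [157 157 147 112  77 103 149 156 158 156 156 155 156 155 155 154 155 154]
 [157 154 143  98  78 106 152 157 157 156 157 157 155 157 157 156 155 154]
 [155 155 141  89  79 110 154 156 158 158 155 155 156 156 156 156 156 155]
 [156 155 142  84  81 117 154 157 156 155 154 146 144 146 151 155 157 156]
 [158 156 138  80  88 128 153 147 145 145 148 134 128 123 130 141 155 155]
 [157 155 132  80  88 129 148 140 128 124 128 119 113 104 115 135 154 155]
 [156 150 122  77  83 114 127 120 111 108 107 113 123 128 138 153 156 155]
 [152 137 115  79  82 103 106 111 126 130 132 142 152 153 156 157 158 157]
 [128 107  98  79  88 112 129 142 152 155 155 156 157 157 156 158 157 156]
 [ 86  83  81  79  85 109 140 153 157 157 156 156 155 157 157 158 157 158]
 [ 79  78  78  77  77  88 113 142 154 157 157 157 156 157 157 156 157 157]
 [ 79  78  79  78  80  81  92 116 146 157 158 158 157 156 157 156 157 156]
 [ 81  82  80  82  80  81  83  96 126 154 155 156 157 157 157 157 157 157]
 [ 79  82  82  81  80  82  82  82 103 136 155 157 157 158 158 158 156 158]]
[ 0.0024 -0.0027  0.1447 -0.3505  0.1248  0.0979]
```

```bash
python3 -c "
from h import *;print(delta((.6132,-.0612,.47),-6.8))"
```

```text
[-2.000e-03  1.000e-04  1.448e-01 -3.263e-01  1.815e-01  2.580e-02]
```

```bash
python3 -m crank '[[0,0,0.02,-0.03,0.017,0,-1],[0,0,0.04,-0.065,0.036,0,-1],[0,0,0.06,-0.1,0.055,0,-1],[0,0,0.08,-0.135,0.075,0,-1],[0,0,0.1,-0.17,0.094,0,-1],[0,0,0.12,-0.205,0.114,0,-1],[-0.002,0,0.145,-0.24,0.133,0,-1],[-0.002,0,0.145,-0.275,0.152,0.01,-1],[-0.002,0,0.145,-0.305,0.17,0.02,-1],[-0.002,0,0.145,-0.3263,0.1815,0.0258,-1],[-0.002,0,0.145,-0.3263,0.1815,0.0258,-1],[-0.002,0,0.145,-0.3263,0.1815,0.0258,-1]]'
python3 - <<'E'
from h import *;from cell import get_image;import pickle
s=st();d={n:get_image(n) for n in("scene","top")};pickle.dump((s,d),open("im2.pkl","wb"))
S,T=d["scene"],d["top"];print(delta((.6132,-.0612,.42),-6.8))
a=lambda i,u,v,h,w:cv2.resize(cv2.convertScaleAbs(i[v-h:v+h,u-w:u+w],alpha=1.8),None,fx=5,fy=5,interpolation=2)
cv2.imwrite("pics/c4.png",np.vstack([a(S["color"],330,205,50,75),np.zeros((8,750,3),np.uint8)])[:,:,::-1])
cv2.imwrite("pics/c4t.png",a(T["color"],325,165,50,75)[:,:,::-1])
E
```

```text
time: 3.87
position: [0.614, -0.0622, 0.4682]
eef_rot: [0.749, 0.663, -0.0, -0.002]
force: [-0.2, 0.6, -0.9]
finger_gap: 0.0191
finger_force: 69.1
t 3.87 p [ 0.614  -0.0622  0.4682] yawy -6.94 z [-0.0035  0.0025 -1.    ] F [-0.2   0.6  -0.89] M [-0.08  0.05 -0.04] gap 0.0191 ff 69.1 j [-0.12  0.36  1.35  0.    1.44  0.  ]
[-0.0004 -0.0022  0.0001 -0.0009  0.      0.0503]
```

View pics/c4.png

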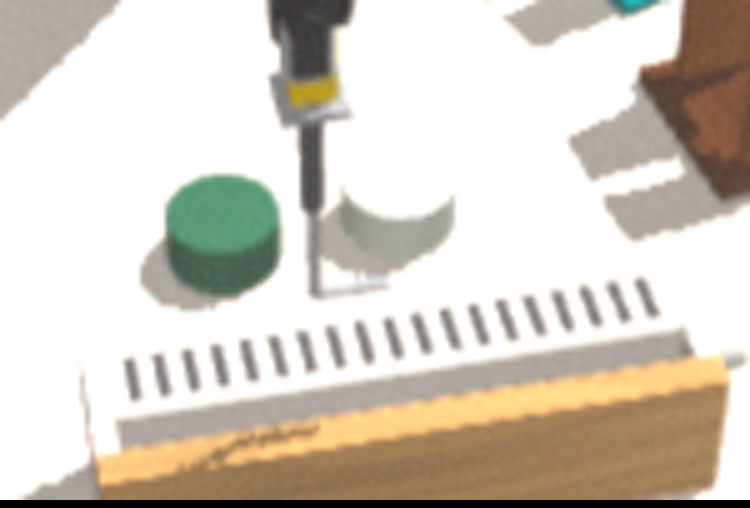

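The scene crop shows the hook above the heater, with the bend underside at (318.4,214.4), the toe end at (332.6,212.4), the casing gap edge from (279,238) to (393,221), and the board inner edge from (274.4,247) to (400,226.6).

Run:
```python
from h import *;import pickle
s,d=pickle.load(open("im2.pkl","rb"));S=d["scene"];p=s["position"];t=np.array([.1187,.993,0])
for k in(.16,.155,.15,.145): print(k,proj(S,p*[1,1,0]+[0,0,k]).round(1),proj(S,p*[1,1,0]+.035*t+[0,0,k]).round(1))
for n,a,b in(("casing",(279,238),(393,221)),("board in",(274.4,247),(400,226.6))):
    A,B=onz(S,*a,.08),onz(S,*b,.08);D=B-A;f=A[0]+D[0]/D[1]*(-.0165-A[1]);print(n,A.round(4),B.round(4),"yaw",np.degrees(np.arctan2(D[0],D[1])),"x@-.0165",f)
g=cv2.cvtColor(S["color"],cv2.COLOR_RGB2GRAY)
for c in(290,300,330,360,385):
    r0=int(236-(c-279)*.15);print(c,r0-6,g[r0-6:r0+18,c])
```

```text
0.16 [317.1 212.5] [332.4 210.2]
0.155 [317.1 214.1] [332.4 211.7]
0.15 [317.1 215.6] [332.4 213.3]
0.145 [317.2 217.2] [332.4 214.8]
casing [ 0.5898 -0.1492  0.08  ] [0.6264 0.1237 0.08  ] yaw 7.648240038761345 x@-.0165 0.6075774154858997
board in [ 0.6127 -0.1662  0.08  ] [0.6484 0.1319 0.08  ] yaw 6.816162023087556 x@-.0165 0.6306276450144825
290 228 [158 160 159 158 157 157 158 155 138 109  95  94  94  94  92 103 117 116
 115 110 100  83  70  69]
300 226 [142 124 117 106  96  98 129 157 149 124  97  95  93  94  94 104 116 111
  92  79  98 101  73  69]
330 222 [160 157 158 155 144 141 160 155 130  98  94  95  96  95 106 118 124 125
 123 123 109  81  73  74]
360 217 [112 131 144 153 158 156 156 151 129  99  93  93  93  92 102 115 126 130
 128 125 109  81  76  76]
385 214 [113  92  76  75 112 146 152 129  98  93  94  92  92 100 114 122 123 123
 122 110  82  73  73  74]
```

Run:
```python
from h import *;import pickle
s,d=pickle.load(open("im2.pkl","rb"));S=d["scene"]
for n,q in(("casing",[(290,236.9),(330,230.1),(360,225.1),(385,221.1)]),("board",[(290,243.4),(330,236.4),(360,231.5),(385,227.6)])):
    P=np.array([onz(S,*a,.08) for a in q]);k=np.polyfit(P[:,1],P[:,0],1);print(n,np.degrees(np.arctan(k[0])),np.polyval(k,-.0165),(np.polyval(k,P[:,1])-P[:,0]).round(4))
```

```text
casing 6.364755903754888 0.606607324514013 [-0.0002  0.0002  0.0002 -0.0003]
board 6.49911071499069 0.6263631007736037 [-0.0004  0.0006  0.0003 -0.0005]
```

```bash
python3 -c "
from h import *;print(delta((.6119,-.0612,.366),-6.5))"
```

```text
[-0.0004 -0.0022 -0.0051 -0.0011 -0.0013  0.1043]
```

```bash
python3 -m crank '[[0,-0.002,-0.005,-0.001,-0.0013,0.02,-1],[0,-0.002,-0.005,-0.001,-0.0013,0.04,-1],[0,-0.002,-0.005,-0.001,-0.0013,0.055,-1],[0,-0.002,-0.005,-0.001,-0.0013,0.065,-1],[0,-0.002,-0.005,-0.001,-0.0013,0.075,-1],[0,-0.002,-0.005,-0.001,-0.0013,0.083,-1],[0,-0.002,-0.005,-0.001,-0.0013,0.091,-1],[0,-0.002,-0.005,-0.001,-0.0013,0.098,-1],[0,-0.002,-0.005,-0.001,-0.0013,0.104,-1],[0,-0.002,-0.005,-0.001,-0.0013,0.104,-1],[0,-0.002,-0.005,-0.001,-0.0013,0.104,-1]]'; python3 -c "
from h import *;st()"
```

```text
time: 4.88
position: [0.6125, -0.0616, 0.3674]
eef_rot: [0.746, 0.666, 0.001, 0.001]
force: [-0.5, 0.3, -1.0]
finger_gap: 0.0193
finger_force: 69.2
t 4.88 p [ 0.6125 -0.0616  0.3674] yawy -6.52 z [ 2.1e-03 -5.0e-04 -1.0e+00] F [-0.47  0.31 -1.01] M [ 0.05 -0.03 -0.01] gap 0.0193 ff 69.2 j [-0.12  0.41  1.53 -0.    1.21 -0.  ]
```

```bash
python3 -m crank '[[0,0,0,0,0.002,0,-1],[0,0,0,0,0.004,0,-1],[0,0,0,0,0.005,0,-1],[0,0,0,0,0.005,0,-1]]' | sed -n 2,4p; python3 -m crank '[[0,0,0,0,0.001,0,-1],[0,0,0,0,0.001,0,-1],[0,0,0,0,0.001,0,-1]]' | sed -n 2,4p;  python3 -m crank '[[0,0,0,0,0.001,0,-1],[0,0,0,0,0.001,0,-1],[0,0,0,0,0.001,0,-1]]' | sed -n 2,4p
```

```text
position: [0.6177, -0.0622, 0.3679]
eef_rot: [0.746, 0.666, 0.001, 0.001]
force: [-0.4, -0.5, -0.4]
position: [0.6183, -0.0623, 0.3675]
eef_rot: [0.746, 0.666, 0.001, 0.001]
force: [-0.1, -0.0, -2.3]
position: [0.619, -0.0623, 0.3674]
eef_rot: [0.746, 0.666, 0.0, 0.0]
force: [-2.2, 0.6, -0.2]
```

```bash
python3 -m crank '[[0,0,0,0,0.0007,0,-1],[0,0,0,0,0.0007,0,-1],[0,0,0,0,0.0007,0,-1]]' | sed -n 2,4p; python3 -c "
from h import *;st()"; python3 -m crank '[[0,0,0,0,-0.003,0,-1],[0,0,0,0,-0.007,0,-1],[0,0,0,0,-0.010,0,-1],[0,0,0,0,-0.012,0,-1],[0,0,0,0,-0.0125,0,-1],[0,0,0,0,-0.0125,0,-1],[0,0,0,0,-0.0125,0,-1]]' | sed -n 2,4p; python3 -m crank '[[0,0,0,0,-0.001,0,-1],[0,0,0,0,-0.001,0,-1],[0,0,0,0,-0.001,0,-1]]' | sed -n 2,4p;  python3 -m crank '[[0,0,0,0,-0.001,0,-1],[0,0,0,0,-0.001,0,-1],[0,0,0,0,-0.001,0,-1]]' | sed -n 2,4p
```

```text
position: [0.6196, -0.0624, 0.3674]
eef_rot: [0.746, 0.666, -0.0, 0.0]
force: [-3.6, 0.7, 0.4]
t 5.97 p [ 0.6196 -0.0624  0.3674] yawy -6.52 z [ 2.e-04 -3.e-04 -1.e+00] F [-3.63  0.68  0.35] M [0.14 1.15 0.  ] gap 0.0192 ff 69.3 j [-0.12  0.42  1.51 -0.    1.22 -0.  ]
position: [0.6077, -0.061, 0.3676]
eef_rot: [0.746, 0.666, 0.001, 0.001]
force: [-0.3, -0.0, -0.6]
position: [0.6067, -0.0609, 0.3675]
eef_rot: [0.746, 0.666, 0.001, 0.001]
force: [0.6, 0.3, -1.8]
position: [0.6056, -0.0608, 0.3675]
eef_rot: [0.746, 0.666, 0.001, 0.001]
force: [0.4, 0.0, -0.6]
```

```bash
python3 -m crank '[[0,0,0,0,-0.001,0,-1],[0,0,0,0,-0.001,0,-1],[0,0,0,0,-0.001,0,-1]]' | sed -n 2,4p; python3 -m crank '[[0,0,0,0,-0.001,0,-1],[0,0,0,0,-0.001,0,-1],[0,0,0,0,-0.001,0,-1]]' | sed -n 2,4p;  python3 -m crank '[[0,0,0,0,-0.0007,0,-1],[0,0,0,0,-0.0007,0,-1],[0,0,0,0,-0.0007,0,-1]]' | sed -n 2,4p; python3 -c "
from h import *;st()"
```

```text
position: [0.6046, -0.0607, 0.3675]
eef_rot: [0.746, 0.666, 0.001, 0.001]
force: [-0.1, 0.5, -1.8]
position: [0.6038, -0.0606, 0.3676]
eef_rot: [0.746, 0.666, 0.001, 0.001]
force: [2.0, -0.4, -1.0]
position: [0.6033, -0.0605, 0.3677]
eef_rot: [0.746, 0.666, 0.001, 0.002]
force: [2.7, 0.3, -2.1]
t 7.8 p [ 0.6033 -0.0605  0.3677] yawy -6.52 z [ 4.e-03 -7.e-04 -1.e+00] F [ 2.72  0.31 -2.09] M [-0.1  -0.83 -0.05] gap 0.0189 ff 69.0 j [-0.12  0.39  1.55 -0.    1.2  -0.  ]
```

```bash
python3 -m crank '[[0,0,0,0,0.003,0,-1],[0,0,0,0,0.006,0,-1],[0,0,0,0,0.0095,0,-1],[0,0,0,0,0.0095,0.003,-1],[0,0,0,0,0.0095,0.007,-1],[0,0,0,0,0.0095,0.011,-1],[0,0,0,0,0.0095,0.014,-1],[0,0,0,0,0.0095,0.016,-1],[0,0,0,0,0.0095,0.016,-1],[0,0,0,0,0.0095,0.016,-1]]' | sed -n 2,4p; for i in 1; do python3 -m crank '[[0,0,0,0,0,0.0005,-1],[0,0,0,0,0,0.001,-1],[0,0,0,0,0,0.001,-1]]' | sed -n 2,4p; done;  python3 -m crank '[[0,0,0,0,0,0.0005,-1],[0,0,0,0,0,0.001,-1],[0,0,0,0,0,0.001,-1]]' | sed -n 2,4p
```

```text
position: [0.6124, -0.0616, 0.3514]
eef_rot: [0.746, 0.666, 0.001, 0.001]
force: [0.5, 0.2, -0.7]
position: [0.6124, -0.0616, 0.3506]
eef_rot: [0.746, 0.666, 0.001, 0.001]
force: [-0.2, 0.6, -2.0]
position: [0.6124, -0.0616, 0.3495]
eef_rot: [0.746, 0.666, 0.001, 0.001]
force: [-0.0, -0.1, -1.4]
```

```bash
python3 -m crank '[[0,0,0,0,0,0.0005,-1],[0,0,0,0,0,0.001,-1],[0,0,0,0,0,0.001,-1]]' | sed -n 2,4p;  python3 -m crank '[[0,0,0,0,0,0.0005,-1],[0,0,0,0,0,0.001,-1],[0,0,0,0,0,0.001,-1]]' | sed -n 2,4p;  python3 -m crank '[[0,0,0,0,0,0.0005,-1],[0,0,0,0,0,0.001,-1],[0,0,0,0,0,0.001,-1]]' | sed -n 2,4p
```

```text
position: [0.6124, -0.0616, 0.3484]
eef_rot: [0.746, 0.666, 0.001, 0.001]
force: [-0.8, 0.3, -1.1]
position: [0.6125, -0.0616, 0.3476]
eef_rot: [0.746, 0.666, 0.001, 0.001]
force: [-0.0, -0.7, -0.8]
position: [0.6125, -0.0617, 0.3473]
eef_rot: [0.746, 0.666, 0.001, 0.001]
force: [-1.3, -1.0, 4.0]
```

```bash
python3 -m crank '[[0,0,0,0,0,-0.001,-1],[0,0,0,0,0,-0.0023,-1],[0,0,0,0,0,-0.0023,-1],[0,0,0,0,0,-0.0023,-1]]' | sed -n 2,4p;  python3 -m crank '[[0,0,0,0.002,0,0,-1],[0,0,0,0.004,0,0,-1],[0,0,0,0.005,0,0,-1],[0,0,0,0.006,0,0,-1],[0,0,0,0.006,0,0,-1]]' | sed -n 2,4p;   python3 -c "
from h import *;st()"
```

```text
position: [0.6124, -0.0616, 0.3484]
eef_rot: [0.746, 0.666, 0.001, 0.001]
force: [-0.6, 0.3, -1.1]
position: [0.6132, -0.0553, 0.3488]
eef_rot: [0.746, 0.666, 0.001, 0.001]
force: [-0.7, -0.1, -1.4]
t 10.63 p [ 0.6132 -0.0553  0.3488] yawy -6.5 z [ 2.3e-03 -4.0e-04 -1.0e+00] F [-0.66 -0.14 -1.42] M [-0.08 -0.05  0.03] gap 0.0194 ff 69.2 j [-0.11  0.42  1.55 -0.    1.17  0.  ]
```

```bash
python3 -m crank '[[0,0,0,0.001,0,0,-1],[0,0,0,0.002,0,0,-1],[0,0,0,0.003,0,0,-1],[0,0,0,0.004,0,0,-1],[0,0,0,0.005,0,0,-1],[0,0,0,0.006,0,0,-1],[0,0,0,0.006,0,0,-1]]' | sed -n 2,4p;  python3 -m crank '[[0,0,0,0.0015,0,0,-1],[0,0,0,0.003,0,0,-1],[0,0,0,0.0045,0,0,-1],[0,0,0,0.006,0,0,-1],[0,0,0,0.0075,0,0,-1],[0,0,0,0.009,0,0,-1],[0,0,0,0.0105,0,0,-1],[0,0,0,0.012,0,0,-1],[0,0,0,0.012,0,0,-1]]' | sed -n 2,4p;   python3 -c "
from h import *;st()"
```

```text
position: [0.6138, -0.0495, 0.3488]
eef_rot: [0.746, 0.666, 0.001, 0.001]
force: [-0.2, -0.0, -0.5]
position: [0.6152, -0.0375, 0.3488]
eef_rot: [0.746, 0.666, 0.001, 0.001]
force: [0.7, 0.1, -1.1]
t 11.97 p [ 0.6152 -0.0375  0.3488] yawy -6.5 z [ 2.3e-03 -4.0e-04 -1.0e+00] F [ 0.7   0.15 -1.14] M [-0.01 -0.06  0.02] gap 0.019 ff 69.2 j [-0.08  0.42  1.55 -0.    1.17  0.03]
```

```bash
python3 -m crank '[[0,0,0,0,0,-0.001,-1],[0,0,0,0,0,-0.002,-1],[0,0,0,0,0,-0.003,-1],[0,0,0,0,0,-0.004,-1],[0,0,0,0,0,-0.006,-1],[0,0,0,0,0,-0.008,-1],[0,0,0,0,0,-0.011,-1],[0,0,0,0,0,-0.014,-1],[0,0,0,0,0,-0.017,-1],[0,0,0,0,0,-0.02,-1],[0,0,0,0,0,-0.022,-1],[0,0,0,0,0,-0.022,-1]]' | sed -n 2,4p;   python3 -m crank '[[0,0,0,0,0,-0.002,-1],[0,0,0,0,0,-0.005,-1],[0,0,0,0,0,-0.009,-1],[0,0,0,0,0,-0.013,-1],[0,0,0,0,0,-0.017,-1],[0,0,0,0,0,-0.021,-1],[0,0,0,0,0,-0.025,-1],[0,0,0,0,0,-0.029,-1],[0,0,0,0,0,-0.033,-1],[0,0,0,0,0,-0.036,-1],[0,0,0,0,0,-0.038,-1],[0,0,0,0,0,-0.038,-1]]' | sed -n 2,4p
python3 - <<'E'
from h import *;from cell import get_image;import pickle
s=st();d={n:get_image(n) for n in("scene","top")};pickle.dump((s,d),open("im3.pkl","wb"))
S,T=d["scene"],d["top"]
for n,g,b in(("top",T,(280,125,380,180)),("scene",S,(260,150,405,270))):print(n,"red",cent(mask(g,(0,150,60),(8,255,255),b)))
a=lambda i,u,v,h,w:cv2.resize(cv2.convertScaleAbs(i[v-h:v+h,u-w:u+w],alpha=1.8),None,fx=5,fy=5,interpolation=2)
cv2.imwrite("pics/c5.png",a(S["color"],330,205,50,75)[:,:,::-1])
E
```

```text
position: [0.6152, -0.0377, 0.3715]
eef_rot: [0.746, 0.666, 0.001, 0.001]
force: [-0.2, -0.6, -2.4]
position: [0.6151, -0.0377, 0.4094]
eef_rot: [0.746, 0.666, 0.001, 0.001]
force: [0.1, -0.2, -1.5]
t 13.97 p [ 0.6151 -0.0377  0.4094] yawy -6.52 z [ 3.2e-03 -6.0e-04 -1.0e+00] F [ 0.14 -0.23 -1.49] M [ 0.02 -0.02 -0.01] gap 0.019 ff 69.1 j [-0.08  0.38  1.46 -0.    1.3   0.03]
top red (np.float64(320.2692307692308), np.float64(148.34615384615384), 52, np.int64(315), np.int64(329), np.int64(144), np.int64(152))
scene red (np.float64(338.03614457831327), np.float64(232.0843373493976), 83, np.int64(330), np.int64(346), np.int64(227), np.int64(236))
```

View pics/c5.png

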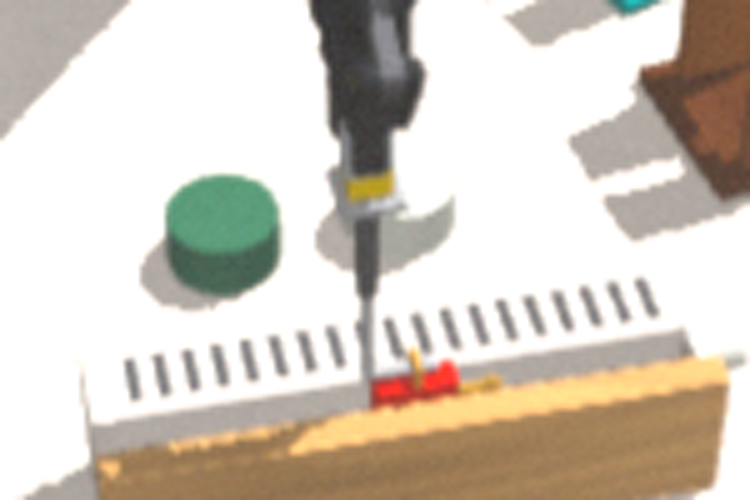

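The key hangs on the toe, with the loop at about (338,229), roughly 20 mm ahead of the rod. Next I'll lift it clear.

```bash
python3 -m crank '[[0,0,0,0,0,-0.002,-1],[0,0,0,0,0,-0.005,-1],[0,0,0,0,0,-0.01,-1],[0,0,0,0,0,-0.016,-1],[0,0,0,0,0,-0.023,-1],[0,0,0,0,0,-0.03,-1],[0,0,0,0,0,-0.037,-1],[0,0,0,0,0,-0.044,-1],[0,0,0,0,0,-0.05,-1],[0,0,0,0,0,-0.055,-1],[0,0,0,0,0,-0.058,-1],[0,0,0,0,0,-0.058,-1]]' | sed -n 2,4p; python3 -m crank '[[0,0,0,0,0,0,-1],[0,0,0,0,0,0,-1],[0,0,0,0,0,0,-1]]' | sed -n 2,2p
python3 - <<'E'
from h import *;from cell import get_image
st();S=get_image("scene")
print("red",cent(mask(S,(0,150,60),(8,255,255),(260,130,405,270))))
print("bottle base",onz(S,178,285,0)); print(delta((.414,-.308,.468),-16.6))
E
```

```text
position: [0.6149, -0.0377, 0.4677]
eef_rot: [0.746, 0.666, 0.001, 0.001]
force: [0.7, 0.9, -1.8]
position: [0.6148, -0.0377, 0.4663]
t 15.32 p [ 0.6148 -0.0377  0.4663] yawy -6.52 z [ 1.3e-03 -5.0e-04 -1.0e+00] F [ 0.85 -0.65 -2.17] M [-0.02 -0.06 -0.02] gap 0.0192 ff 69.1 j [-0.08  0.36  1.36 -0.    1.43  0.03]
red (np.float64(338.0945945945946), np.float64(216.81756756756758), 148, np.int64(330), np.int64(346), np.int64(210), np.int64(222))
bottle base [ 0.58471914 -0.39891978  0.        ]
[ 1.500e-03  1.000e-04  1.759e-01 -2.914e-01 -1.689e-01 -1.800e-03]
```

```bash
python3 -m crank '[[0,0,0,-0.0009,-0.0005,0,-1],[0,0,0,-0.0026,-0.0015,0,-1],[0,0,0,-0.0052,-0.0029,0,-1],[0,0,0,-0.0087,-0.0049,0,-1],[0,0,0,-0.0131,-0.0073,0,-1],[0,0,0,-0.0183,-0.0103,0,-1],[0,0,0,-0.0244,-0.0137,0,-1],[0,0,0,-0.0314,-0.0176,0,-1],[0,0,0,-0.0384,-0.0215,0,-1],[0,0,0,-0.0454,-0.0254,0,-1],[0,0,0,-0.0523,-0.0293,0,-1],[0,0,0,-0.0593,-0.0332,0,-1]]' | sed -n 2,2p
python3 -m crank '[[0,0,0,-0.007,-0.0039,0,-1],[0,0,0,-0.014,-0.0078,0,-1],[0,0,0,-0.0209,-0.0117,0,-1],[0,0,0,-0.0279,-0.0156,0,-1],[0,0,0,-0.0349,-0.0195,0,-1],[0,0,0,-0.0419,-0.0235,0,-1],[0,0,0,-0.0489,-0.0274,0,-1],[0,0,0,-0.0558,-0.0313,0,-1],[0,0,0,-0.0628,-0.0352,0,-1],[0,0,0,-0.0698,-0.0391,0,-1],[0,0,0,-0.0768,-0.043,0,-1],[0,0,0,-0.0838,-0.0469,0,-1]]' | sed -n 2,2p
python3 -m crank '[[0,0,0,-0.007,-0.0039,0,-1],[0,0,0,-0.014,-0.0078,0,-1],[0,0,0,-0.0209,-0.0117,0,-1],[0,0,0,-0.0279,-0.0156,0,-1],[0,0,0,-0.0349,-0.0195,0,-1],[0,0,0,-0.0419,-0.0235,0,-1],[0,0,0,-0.0489,-0.0274,0,-1],[0,0,0,-0.0558,-0.0313,0,-1],[0,0,0,-0.0628,-0.0352,0,-1],[0,0,0,-0.0698,-0.0391,0,-1],[0,0,0,-0.0768,-0.043,0,-1],[0,0,0,-0.0838,-0.0469,0,-1]]' | sed -n 2,2p
python3 -m crank '[[0,0,0,-0.007,-0.0039,0,-1],[0,0,0,-0.014,-0.0078,0,-1],[0,0,0,-0.0209,-0.0117,0,-1],[0,0,0,-0.0279,-0.0156,0,-1],[0,0,0,-0.0349,-0.0195,0,-1],[0,0,0,-0.0419,-0.0235,0,-1],[0,0,0,-0.048,-0.0269,0,-1],[0,0,0,-0.0532,-0.0298,0,-1],[0,0,0,-0.0576,-0.0323,0,-1],[0,0,0,-0.0611,-0.0342,0,-1],[0,0,0,-0.0637,-0.0357,0,-1],[0,0,0,-0.0658,-0.0368,0,-1]]' | sed -n 2,2p
python3 - <<'E'
from h import *;from cell import get_image
st();S=get_image("scene");T=get_image("top")
print("red",cent(mask(S,(0,150,60),(8,255,255),(150,130,405,300))))
m=mask(S,(100,80,40),(120,255,255),(170,180,260,260));r=cv2.minAreaRect(max(cv2.findContours(m,0,1)[0],key=cv2.contourArea));print(r[0],onz(S,*r[0],.024))
cv2.imwrite("pics/c6.png",cv2.resize(cv2.convertScaleAbs(S["color"][130:260,150:300],alpha=1.8),None,fx=4.5,fy=4.5,interpolation=2)[:,:,::-1])
E
```

```text
position: [0.5746, -0.0936, 0.4669]
position: [0.5186, -0.1714, 0.4667]
position: [0.4625, -0.2493, 0.4666]
position: [0.4188, -0.3101, 0.4665]
t 19.37 p [ 0.4188 -0.3101  0.4665] yawy -6.52 z [ 2.4e-03 -4.0e-04 -1.0e+00] F [-0.    0.1  -1.96] M [-0.05 -0.01 -0.03] gap 0.0192 ff 69.1 j [-0.66  0.2   1.57  0.    1.37 -0.55]
red (np.float64(204.54166666666666), np.float64(187.72916666666666), 144, np.int64(196), np.int64(213), np.int64(182), np.int64(193))
(213.5, 221.5) [ 0.43253736 -0.28555009  0.024     ]
```

View pics/c6.png

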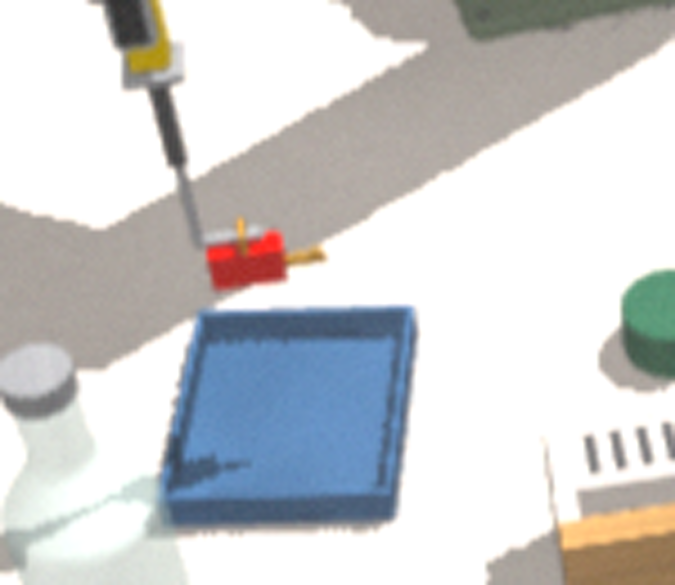

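The key hangs level on the toe behind and above the dish. Next I'll lower it.

```bash
python3 -c "
from h import *;from cell import get_image
S=get_image('scene');print(proj(S,[.421,-.290,.03]))"
python3 -m crank '[[0,0,0,0,0,0.002,-1],[0,0,0,0,0,0.005,-1],[0,0,0,0,0,0.009,-1],[0,0,0,0,0,0.014,-1],[0,0,0,0,0,0.02,-1],[0,0,0,0,0,0.027,-1],[0,0,0,0,0,0.034,-1],[0,0,0,0,0,0.041,-1],[0,0,0,0,0,0.048,-1],[0,0,0,0,0,0.055,-1],[0,0,0,0,0,0.062,-1],[0,0,0,0,0,0.069,-1]]' | sed -n 2,2p
python3 -m crank '[[0,0,0,0,0,0.007,-1],[0,0,0,0,0,0.014,-1],[0,0,0,0,0,0.021,-1],[0,0,0,0,0,0.026,-1],[0,0,0,0,0,0.03,-1],[0,0,0,0,0,0.033,-1],[0,0,0,0,0,0.035,-1],[0,0,0,0,0,0.037,-1],[0,0,0,0,0,0.038,-1],[0,0,0,0,0,0.039,-1],[0,0,0,0,0,0.039,-1],[0,0,0,0,0,0.039,-1]]' | sed -n 2,4p;python3 -c "
from h import *;st()"
```

```text
[210.64555394 217.2141397 ]
position: [0.4191, -0.3099, 0.3968]
position: [0.4192, -0.31, 0.3586]
eef_rot: [0.746, 0.666, 0.001, 0.001]
force: [0.1, -0.2, -1.4]
t 21.52 p [ 0.4192 -0.31    0.3586] yawy -6.52 z [ 2.6e-03 -8.0e-04 -1.0e+00] F [ 0.06 -0.19 -1.4 ] M [-0.    0.04 -0.01] gap 0.0193 ff 69.1 j [-0.66  0.27  1.76  0.    1.11 -0.55]
```

```bash
python3 -m crank '[[0,0,0,0,0,0.001,-1],[0,0,0,0,0,0.002,-1],[0,0,0,0,0,0.003,-1],[0,0,0,0,0,0.004,-1],[0,0,0,0,0,0.005,-1],[0,0,0,0,0,0.006,-1],[0,0,0,0,0,0.0068,-1],[0,0,0,0,0,0.0075,-1],[0,0,0,0,0,0.0081,-1],[0,0,0,0,0,0.0087,-1],[0,0,0,0,0,0.0087,-1],[0,0,0,0,0,0.0087,-1]]' | sed -n 2,4p;python3 - <<'E'
from h import *;from cell import get_image
st();S=get_image("scene")
print("red",cent(mask(S,(0,150,60),(8,255,255),(150,130,405,300))))
cv2.imwrite("pics/c7.png",cv2.resize(cv2.convertScaleAbs(S["color"][160:260,150:280],alpha=1.8),None,fx=5,fy=5,interpolation=2)[:,:,::-1])
E
```

```text
position: [0.4192, -0.31, 0.3499]
eef_rot: [0.746, 0.666, 0.001, 0.001]
force: [0.3, 0.1, -1.8]
t 22.52 p [ 0.4192 -0.31    0.3499] yawy -6.52 z [ 2.4e-03 -6.0e-04 -1.0e+00] F [ 0.29  0.11 -1.81] M [-0.04  0.01  0.02] gap 0.0193 ff 69.1 j [-0.66  0.28  1.77  0.    1.09 -0.55]
red (np.float64(212.95283018867926), np.float64(220.5), 106, np.int64(205), np.int64(220), np.int64(215), np.int64(225))
```

View pics/c7.png

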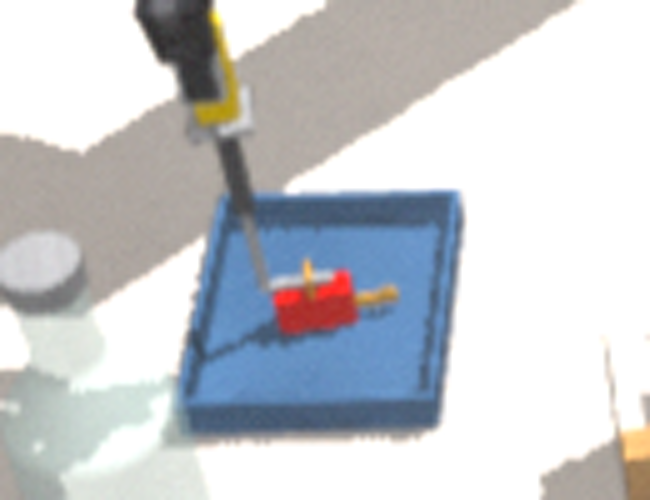

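The key stands in the dish with the toe loose in the loop. Next I'll draw the toe back.

```bash
python3 -m crank '[[0,0,0,-0.001,0,0,-1],[0,0,0,-0.002,0,0,-1],[0,0,0,-0.004,0,0,-1],[0,0,0,-0.006,0,0,-1],[0,0,0,-0.008,0,0,-1],[0,0,0,-0.01,0,0,-1],[0,0,0,-0.012,0,0,-1],[0,0,0,-0.014,0,0,-1],[0,0,0,-0.016,0,0,-1],[0,0,0,-0.018,0,0,-1],[0,0,0,-0.02,0,0,-1],[0,0,0,-0.022,0,0,-1]]' | sed -n 2,4p
python3 - <<'E'
from h import *;from cell import get_image
S=get_image("scene");print("red",cent(mask(S,(0,150,60),(8,255,255),(150,130,405,300))))
E
python3 -m crank '[[0,0,0,-0.003,0,0,-1],[0,0,0,-0.006,0,0,-1],[0,0,0,-0.009,0,0,-1],[0,0,0,-0.012,0,0,-1],[0,0,0,-0.012,0,-0.005,-1],[0,0,0,-0.012,0,-0.02,-1],[0,0,0,-0.012,0,-0.04,-1],[0,0,0,-0.012,0,-0.07,-1],[0,0,0,-0.012,0,-0.1,-1],[0,0,0,-0.012,0,-0.13,-1],[0,0,0,-0.012,0,-0.15,-1],[0,0,0,-0.012,0,-0.15,-1]]' | sed -n 2,4p
python3 - <<'E'
from h import *;from cell import get_image
s=st();S=get_image("scene");print("red",cent(mask(S,(0,150,60),(8,255,255),(150,130,405,300))))
print(delta((.4236,.2606,.505),1.49))
E
```

```text
position: [0.4167, -0.332, 0.3498]
eef_rot: [0.746, 0.666, 0.001, 0.001]
force: [-0.0, 0.2, -0.9]
red (np.float64(212.7520661157025), np.float64(220.19834710743802), 121, np.int64(206), np.int64(220), np.int64(215), np.int64(225))
position: [0.4151, -0.3437, 0.5053]
eef_rot: [0.746, 0.666, 0.001, 0.006]
force: [0.2, -0.2, -1.1]
t 24.62 p [ 0.4151 -0.3437  0.5053] yawy -6.52 z [ 0.0103 -0.0073 -0.9999] F [ 0.22 -0.21 -1.11] M [-0.07  0.    0.05] gap 0.019 ff 69.4 j [-0.71  0.21  1.46  0.    1.45 -0.6 ]
red (np.float64(212.61290322580646), np.float64(220.03225806451613), 124, np.int64(205), np.int64(220), np.int64(215), np.int64(225))
[ 0.0068  0.0039 -0.1398  0.6013 -0.06   -0.0051]
```

```bash
python3 -m crank '[[0.0068,0.004,-0.01,0.015,-0.0015,-0.005,-1],[0.0068,0.004,-0.02,0.04,-0.004,-0.005,-1],[0.0068,0.004,-0.03,0.075,-0.0075,-0.005,-1],[0.0068,0.004,-0.05,0.11,-0.011,-0.005,-1],[0.0068,0.004,-0.06,0.145,-0.0145,-0.005,-1],[0.0068,0.004,-0.08,0.18,-0.018,-0.005,-1],[0.0068,0.004,-0.09,0.215,-0.0215,-0.005,-1],[0.0068,0.004,-0.1,0.25,-0.025,-0.005,-1],[0.0068,0.004,-0.11,0.285,-0.0285,-0.005,-1],[0.0068,0.004,-0.12,0.32,-0.032,-0.005,-1],[0.0068,0.004,-0.13,0.355,-0.0355,-0.005,-1],[0.0068,0.004,-0.14,0.39,-0.039,-0.005,-1]]' | sed -n 2,4p
python3 -c "
from h import *;st();print(delta((.4236,.2606,.5),1.49))"
```

```text
position: [0.4192, 0.0504, 0.5031]
eef_rot: [0.697, 0.717, -0.001, -0.004]
force: [1.0, 0.2, -1.0]
t 25.67 p [0.4192 0.0504 0.5031] yawy 1.56 z [-0.0081  0.0038 -1.    ] F [ 0.99  0.17 -0.95] M [ 0.03 -0.08  0.01] gap 0.0186 ff 69.2 j [0.09 0.02 1.69 0.   1.44 0.06]
[-0.008  -0.0041  0.0012  0.21    0.0101  0.0039]
```

```bash
python3 -m crank '[[0,0,0,0.035,0.002,0,-1],[0,0,0,0.07,0.003,0,-1],[0,0,0,0.105,0.004,0,-1],[0,0,0,0.14,0.005,0,-1],[0,0,0,0.17,0.006,0,-1],[0,0,0,0.19,0.0065,0,-1],[0,0,0,0.203,0.007,0,-1],[0,0,0,0.209,0.007,0,-1],[0,0,0,0.209,0.007,0,-1],[0,0,0,0.209,0.007,0,-1]]' | sed -n 2,4p
python3 -c "
from h import *;st();print(delta((.4237,.2606,.48),1.49))"
```

```text
position: [0.4218, 0.2568, 0.5049]
eef_rot: [0.698, 0.716, -0.001, -0.003]
force: [-0.4, -0.2, -0.4]
t 26.5 p [0.4218 0.2568 0.5049] yawy 1.5 z [-0.0054  0.0023 -1.    ] F [-0.41 -0.17 -0.44] M [-0.04  0.   -0.02] gap 0.019 ff 69.2 j [0.52 0.14 1.55 0.   1.45 0.5 ]
[-0.0054 -0.0025  0.0001  0.0037  0.0021  0.0249]
```

```bash
python3 -m crank '[[-0.0065,-0.005,0,0.0037,0.0021,0.005,-1],[-0.0065,-0.005,0,0.0037,0.0021,0.015,-1],[-0.0065,-0.005,0,0.0037,0.0021,0.025,-1],[-0.0065,-0.005,0,0.0037,0.0021,0.025,-1],[-0.0065,-0.005,0,0.0037,0.0021,0.025,-1]]' | sed -n 2,4p
python3 -c "
from h import *;st();print(delta((.4237,.2606,.40),1.49))"
```

```text
position: [0.4238, 0.2607, 0.4793]
eef_rot: [0.698, 0.716, -0.001, 0.001]
force: [0.4, 0.3, -0.3]
t 26.92 p [0.4238 0.2607 0.4793] yawy 1.46 z [ 2.0e-04 -2.4e-03 -1.0e+00] F [ 0.39  0.25 -0.3 ] M [-0.   -0.02 -0.04] gap 0.0189 ff 69.1 j [ 0.53  0.16  1.6  -0.    1.39  0.5 ]
[ 0.0001  0.0024 -0.0005  0.0001 -0.0002  0.0793]
```

```bash
python3 -m crank '[[0,0.002,0,0,0,0.01,-1],[0,0.002,0,0,0,0.02,-1],[0,0.002,0,0,0,0.03,-1],[0,0.002,0,0,0,0.04,-1],[0,0.002,0,0,0,0.05,-1],[0,0.002,0,0,0,0.06,-1],[0,0.002,0,0,0,0.068,-1],[0,0.002,0,0,0,0.068,-1]]' | sed -n 2,4p
python3 -c "
from h import *;st()"
python3 -m crank '[[0,0,0,0,0,0.01,-1],[0,0,0,0,0,0.02,-1],[0,0,0,0,0,0.03,-1],[0,0,0,0,0,0.04,-1],[0,0,0,0,0,0.05,-1],[0,0,0,0,0,0.055,-1],[0,0,0,0,0,0.06,-1],[0,0,0,0,0,0.06,-1],[0,0,0,0,0,0.06,-1]]' | sed -n 2,4p
python3 -c "
from h import *;st()"
```

```text
position: [0.4237, 0.261, 0.4102]
eef_rot: [0.698, 0.716, -0.001, -0.0]
force: [-0.5, -0.2, -1.2]
t 27.58 p [0.4237 0.261  0.4102] yawy 1.5 z [-0.0012 -0.0011 -1.    ] F [-0.52 -0.22 -1.2 ] M [-0.    0.02  0.01] gap 0.0193 ff 69.2 j [ 0.53  0.19  1.72 -0.    1.22  0.5 ]
position: [0.4243, 0.2612, 0.3523]
eef_rot: [0.698, 0.716, 0.001, 0.0]
force: [0.3, -0.2, -1.9]
t 28.33 p [0.4243 0.2612 0.3523] yawy 1.5 z [ 2.3e-03  9.0e-04 -1.0e+00] F [ 0.29 -0.19 -1.89] M [-0.04  0.02  0.01] gap 0.019 ff 69.3 j [ 0.53  0.24  1.82 -0.    1.08  0.5 ]
```

```bash
python3 -m crank '[[0,0,0,0,0,0.002,-1],[0,0,0,0,0,0.004,-1],[0,0,0,0,0,0.006,-1],[0,0,0,0,0,0.007,-1],[0,0,0,0,0,0.008,-1],[0,0,0,0,0,0.0088,-1],[0,0,0,0,0,0.0088,-1]]' | sed -n 2,4p
python3 -c "
from h import *;st()"
```

```text
position: [0.4243, 0.2612, 0.3437]
eef_rot: [0.698, 0.716, 0.001, 0.001]
force: [0.1, 0.1, -0.9]
t 28.92 p [0.4243 0.2612 0.3437] yawy 1.5 z [ 0.0025  0.0011 -1.    ] F [ 0.1   0.12 -0.88] M [-0.02  0.02 -0.03] gap 0.0191 ff 69.6 j [ 0.53  0.25  1.83 -0.    1.06  0.5 ]
```

Just at or above the ledges. I'll lower a touch more, open gradually, then withdraw upward.

```bash
python3 -m crank '[[0,0,0,0,0,0.0007,-1],[0,0,0,0,0,0.0014,-1],[0,0,0,0,0,0.0014,-1]]' | sed -n 2,4p
python3 -m crank '[[0,0,0,0,0,0,-0.4],[0,0,0,0,0,0,-0.3],[0,0,0,0,0,0,-0.2],[0,0,0,0,0,0,0],[0,0,0,0,0,0,0.3],[0,0,0,0,0,0,0.6],[0,0,0,0,0,0,0.6],[0,0,0,0,0,0,0.6]]' 20
python3 -m crank '[[0,0,0,0,0,-0.01,0.6],[0,0,0,0,0,-0.03,0.6],[0,0,0,0,0,-0.06,0.6],[0,0,0,0,0,-0.1,0.6],[0,0,0,0,0,-0.14,0.6],[0,0,0,0,0,-0.16,0.6],[0,0,0,0,0,-0.16,0.6],[0,0,0,0,0,-0.16,0.6]]' | sed -n 2,4p
python3 - <<'E'
from h import *;from cell import get_image
st();S=get_image("scene");T=get_image("top")
print("red",cent(mask(S,(0,150,60),(8,255,255),(150,130,405,300))),"yellow",cent(mask(S,(20,120,90),(35,255,255),(395,105,430,150))))
a=lambda i:cv2.resize(cv2.convertScaleAbs(i,alpha=1.8),(390,390),interpolation=2)
cv2.imwrite("pics/c8.png",np.hstack([a(S["color"][110:190,370:450]),a(S["color"][170:260,160:250])])[:,:,::-1])
E
```

```text
position: [0.4242, 0.2612, 0.3436]
eef_rot: [0.698, 0.716, 0.002, 0.001]
force: [-1.8, -0.7, 8.0]
time: 29.83
position: [0.4243, 0.2612, 0.3421]
eef_rot: [0.698, 0.716, 0.001, 0.0]
force: [1.2, -0.3, 0.2]
finger_gap: 0.0686
finger_force: 0.0
position: [0.4237, 0.2609, 0.504]
eef_rot: [0.698, 0.716, 0.003, 0.001]
force: [-0.7, 0.5, -0.3]
t 30.5 p [0.4237 0.2609 0.504 ] yawy 1.5 z [ 0.0054  0.0028 -1.    ] F [-0.72  0.48 -0.3 ] M [ 0.01 -0.   -0.02] gap 0.0682 ff 0.0 j [ 0.53  0.15  1.55 -0.    1.44  0.5 ]
red (np.float64(212.54621848739495), np.float64(220.0420168067227), 119, np.int64(205), np.int64(220), np.int64(215), np.int64(225)) yellow (np.float64(414.592), np.float64(126.96), 125, np.int64(410), np.int64(418), np.int64(118), np.int64(137))
```

View pics/c8.png

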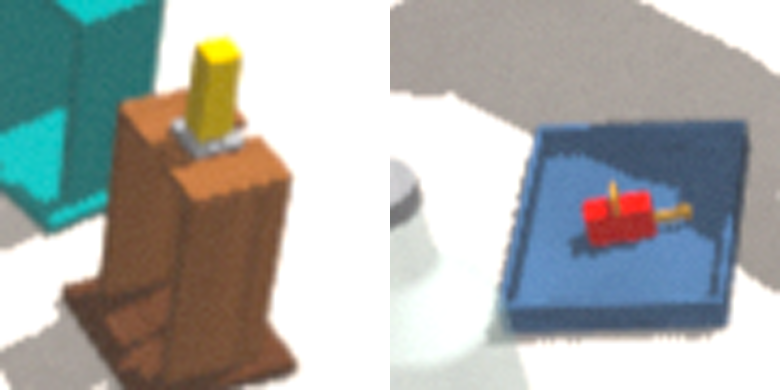

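The hook hangs upright in the wooden stand, with the handle at (414.6,127) as at the start. The key stands in the dish at (212.5,220).

```bash
python3 -c "
from cell import ctrl;print(ctrl.finish_job())"
```

```text
the job is handed in; nothing more can be done
None
```

The job is handed in at about 31 s of the 72 s allowed: the key stands in the blue dish, the hook hangs back in its wooden stand, and the arm is clear of everything; no verdict was returned.

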